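# Close-pack hexagonal vial blocks on a hotplate

## Robot

A 6-joint arm with a two-finger parallel gripper is mounted at the origin on the work surface. World frame = base frame: x ahead of the robot, y to its left, z up, the work surface at z = 0. Lengths are in m, angles in rad, forces in N, time in s.
With the tool pointing down it reaches from about 0.35 to 0.975 m from the base axis. Payload 4.9 kg.
Tool frame: the origin (TCP) lies on the mounting face of the last link; the fingertips stand 173 mm ahead of it and the grasp point (between the pads) lies 155 mm ahead of it; x points along the fingers, z is the direction in which the jaws open and shut, and the axes are right-handed (so a half turn about x gives the same grasp; the last joint's range is limited). The gripper opens to 85 mm and grips with 20 to 120 N. Pads are 22 mm wide; open, the fingers measure 114 mm over their backs; the gripper's body (76 mm by 85 mm) begins 54 mm behind the grasp point. The pads swing forward as they close: fully open they stand 13 mm farther back than shut.
Start: joints at [1.185, 0.053, 1.613, -0, 1.476, -0.119], TCP at [0.165, 0.603, 0.405] pointing down, gripper open.
Joint ranges: [-3.01, 3.01], [-1.01, 2.22], [0.06, 2.58], [-1.02, 4.17], [0.09, 2.62], [-3.14, 3.14]. Speed limits (rad/s): [2.57, 2.57, 3.14, 3.14, 3.14, 3.14].

## Interface

Orientations are given as a rotation vector (axis times angle).
In Python, from station import get_obs, get_image, get_calibration, finish_job, look_for, masks_of, tip_of gives the robot as it stands.
- The arm moves only by the tool carry_out, never from a script. Its argument "increments" is a list of rows, each a list of 3 entries, a list of its own where there are three numbers: the turn, a rotation vector about the world's x, y, z in units of 0.1 rad (1.0 is 0.1 rad), then the shift along the world's x, y, z in units of 20 mm (1.0 is 20 mm), then the opening, from 0 (shut) to 1 (fully open). A call has 1 to 8 rows; each row shifts and turns the pose as measured when the row begins; what a row does not reach is not made up. A row lasts 1/10 s, in which the tool goes at most 50 mm and 8.59 degrees, less where a joint would pass 70% of its speed; a pose out of reach is approached as far as the arm can. A call with a number of a shift or a turn outside -1 to 1 is refused whole. A call with a gripper value outside its range is refused whole. The fingers move at their own pace and stop on an object; "squeeze" is the grip in N (left out, the last holds). Time passes only in rows, so rows that do not move let the fingers close. It gives the time, the measured TCP pose, the force and the opening at its end, in the units of the state.
- get_obs(): the state, without advancing time (a new reading comes with each control period).
- get_image(name): name is "scene" or "top" or "wrist"; returns (picture, depth): 480x640x3 uint8, blue, green, red; 480x640 float32, m along the optical axis (not along the pixel's ray), 0 where there is no reading.
- get_calibration(name): a dict with "fx", "fy", "cx", "cy" (pixels), "position" and "orientation" of the camera in the world. Camera axes: x right, y down, z forward; pixel columns grow to the right and rows downward; lengths in m; the calibration is good to about 2 mm. A picture is of the moment at which its call begins: read the wrist's pose just before it. get_calibration takes no time and is no camera call; for the wrist camera it gives the pose at the moment of the call.
- finish_job(): hands the job in, once; it reports no verdict.
Trained networks look in the newest picture that a camera, given by its name, has taken for a name from the list of things; names that differ only in an ending like _2 or _b are one class to them, and where a whole thing is asked for, a point or a joint stands for the part that bears it (a point fixed in the world has none). Each returns a list of dicts, best first, with "p" (0 to 1); they miss things now and then, are a little off and sometimes report something else, mostly with a low value. They report only what shows in the picture. A call takes as long as a camera call.
- look_for(camera, query): "centre" ([column, row] in pixels, amid what is visible of it).
- masks_of(camera, query): "region" (480x640 bool, what is visible of it) and "centre" ([column, row] in pixels, amid what is visible of it).
- tip_of(camera, query): "centre" ([column, row] in pixels: a listed point, or the origin of a listed thing).
The state is a dict: "t": time; "q": joint angles; "dq": joint speeds; "effort": joint torques, N m; "tool_pos": TCP position; "tool_rot": TCP orientation; "contact_force": force on the tool from outside, world axes, zero at the start; "wrist_torque": the same for the moment, N m; "opening": finger opening in m.
Only numpy, scipy, OpenCV 4.12 (cv2) and the standard library are available. Lean on these libraries where they do the work, as an engineer would, in place of code of your own. Each camera call takes 0.05 s, during which the arm holds its last target.

## Task

Clear the steel beaker off the hotplate and stand it upright on the white tile, and load the two hexagonal vial blocks from the bench into the rimmed carrier on the hotplate with the one already there, so that all three lie flat and are close-packed in a triangle, each with a flat face snug against a flat face of both others so the heat passes between them. Set the blocks down gently, without dropping them, and leave the round block and everything else on the bench where it is.

Things in the scene. Friction and masses are not known exactly. Their poses are not given: they have to be found in the camera images.
- carrier (a point): Square dark grey tray fixed on the white top of the grey hotplate; does not move. Point: centre of its inner floor, 109 mm above the bench; x, y parallel to its sides, z up. Inside 210 x 210 mm; rim 4 mm thick, 10 mm above the floor. The hotplate, nowhere higher than the rim, is 250 mm wide (y) and reaches 225 mm towards -x (sloping panel with knobs) and 125 mm towards +x.
- block_1_center (a point): First aluminium vial block: hexagonal prism 66 mm across flats, 40 mm tall, six 15 mm bores in its top; mid-top an upright hexagonal steel lifting stud 17 mm across flats, 36 mm tall, flats parallel to the block's. 0.34 kg. Point: on its axis, 38 mm above its underside (half-way up overall, 2 mm below the block's top face). z up; flat faces look along x and every 60 degrees from it. It starts loose in the carrier, at any yaw.
- block_2_center (a point): Second aluminium vial block: hexagonal prism 66 mm across flats, 40 mm tall, six 15 mm bores in its top; mid-top an upright hexagonal steel lifting stud 17 mm across flats, 36 mm tall, flats parallel to the block's. 0.34 kg. Point: on its axis, 38 mm above its underside (half-way up overall, 2 mm below the block's top face). z up; flat faces look along x and every 60 degrees from it. It starts on the bench.
- block_3_center (a point): Third aluminium vial block: hexagonal prism 66 mm across flats, 40 mm tall, six 15 mm bores in its top; mid-top an upright hexagonal steel lifting stud 17 mm across flats, 36 mm tall, flats parallel to the block's. 0.34 kg. Point: on its axis, 38 mm above its underside (half-way up overall, 2 mm below the block's top face). z up; flat faces look along x and every 60 degrees from it. It starts on the bench.
- round_block_center (a point): Round aluminium vial block (to be left alone): a cylinder 70 mm in diameter, 40 mm tall, with the same bores and the same hexagonal stud as the others; loose on the bench among the hexagonal blocks. The point is on its axis, 38 mm above its underside.
- beaker_center (a point): Small straight-sided stainless steel beaker, 54 mm outside diameter (57 mm at the lip), 85 mm tall, open at the top, wall 1.5 mm, mass about 0.11 kg. It starts upright in the carrier. The point is on its axis, half-way up (42.5 mm above its underside); z up.
- tile_top (a point): White glazed tile, 140 x 140 mm, 6 mm thick, lying fixed on the bench. The point is the centre of its top face; x and y run parallel to its sides, z up.
- flask: Bystander: conical glass flask, 82 mm wide, 122 mm tall, loose. Origin at the centre of its underside.
- wash_bottle: Bystander: white plastic wash bottle, 66 mm in diameter, 192 mm tall with its bent spout, loose. Origin at the centre of its underside.
- spatula: Bystander: flat steel spatula, 180 mm long, 4 mm thick, loose on the bench, lying along its x axis. Origin under its middle.

How it is judged:
At the end, for the whole second after the job is handed in: All three hexagonal blocks rest flat on the carrier floor (within 3 mm, tilt under 3 deg), every pair face to face: axes under 68.5 mm apart (gap under 2.5 mm), flats parallel within 5 deg. Beaker upright on the tile, axis within 50 mm of its centre along each side. All at rest (x of block_1_center in the frame of carrier between -0.075 and 0.075 m and y of block_1_center in the frame of carrier between -0.075 and 0.075 m and z of block_1_center in the frame of carrier between 0.035 and 0.041 m and angle between each of block_1_center, block_2_center, block_3_center's own z axis and vertical below 0.05 rad and linear speed of each of block_1, block_2, block_3, beaker below 0.01 m/s and x of block_2_center in the frame of carrier between -0.075 and 0.075 m and y of block_2_center in the frame of carrier between -0.075 and 0.075 m and z of block_2_center in the frame of carrier between 0.035 and 0.041 m and x of block_3_center in the frame of carrier between -0.075 and 0.075 m and y of block_3_center in the frame of carrier between -0.075 and 0.075 m and z of block_3_center in the frame of carrier between 0.035 and 0.041 m and horizontal distance between block_1_center and block_2_center below 0.0685 m and (angle between the x axis of block_1_center and the x axis of block_2_center, either way round below 0.09 rad or angle between the x axis of block_1_center and the x axis of block_2_center, either way round between 0.957 and 1.137 rad) and horizontal distance between each of block_1_center, block_2_center and block_3_center below 0.0685 m and (angle between the x axis of block_1_center and the x axis of block_3_center, either way round below 0.09 rad or angle between the x axis of block_1_center and the x axis of block_3_center, either way round between 0.957 and 1.137 rad) and (angle between the x axis of block_2_center and the x axis of block_3_center, either way round below 0.09 rad or angle between the x axis of block_2_center and the x axis of block_3_center, either way round between 0.957 and 1.137 rad) and x of beaker_center in the frame of tile_top between -0.05 and 0.05 m and y of beaker_center in the frame of tile_top between -0.05 and 0.05 m and z of beaker_center in the frame of tile_top between 0.0395 and 0.0455 m and angle between beaker_center's own z axis and vertical below 0.06 rad); the robot touches nothing.
It fails at once if a hexagonal block is dropped into the carrier (faster than 0.4 m/s when within 15 mm of its floor) ((horizontal distance between block_1_center and carrier below 0.13 m and z of block_1_center in the frame of carrier between 0.03 and 0.053 m and linear speed of block_1 above 0.4 m/s) or (horizontal distance between block_2_center and carrier below 0.13 m and z of block_2_center in the frame of carrier between 0.03 and 0.053 m and linear speed of block_2 above 0.4 m/s) or (horizontal distance between block_3_center and carrier below 0.13 m and z of block_3_center in the frame of carrier between 0.03 and 0.053 m and linear speed of block_3 above 0.4 m/s)).
It fails at once if a hexagonal block or the beaker is tipped over (angle between any of block_1_center, block_2_center, block_3_center, beaker_center's own z axis and vertical above 0.8 rad).
It fails at once if the round block, flask, wash bottle or spatula is moved by more than 20 mm (distance of any of round_block_center, flask, wash_bottle, spatula from where it was at the start of the episode above 0.02 m).
It also fails if it takes over 69 s, if anything falls off the work surface, if the arm or the gripper's body presses on something with over 40 N, if the wrist force passes 120 N, or if a joint passes its speed limit or range.

## Working session

There is one attempt and no reset: what is moved stays moved. The work goes in short steps, Python scripts to look and compute and a tool call to move; the robot and the scene stay as the last step left them, time stands still between calls to the robot, and variables do not carry over. Pictures are saved under pics/ and viewed, and the job is handed in when it is done.

Besides the shell and the picture viewer there is one more tool, called after "Emit:" as name([rows], argument=value, ...), one row to a line, values as JSON. carry_out: Moves the arm, as the interface text tells. Shifts and turns lie within -1 to 1; 1 stands for 20 mm of shift or 0.1 rad of turn. Its arguments: {"type":"object","properties":{"increments":{"type":"array","items":{"type":"array"}},"squeeze":{"type":"number"}},"required":["increments"]}

```bash
ls; mkdir -p pics; python3 - <<'E'
from station import *
import cv2,numpy as np
print(get_obs())
for n in ["scene","top","wrist"]:
    im,d=get_image(n); cv2.imwrite(f"pics/{n}0.png",im); np.save(f"pics/{n}0.npy",d)
    c=get_calibration(n);print(n,c)
E
```

```text
pics
{'t': 0.0, 'q': array([ 1.18499294e+00,  5.33452271e-02,  1.61428455e+00,  5.25956091e-06,
        1.47596077e+00, -1.18970824e-01]), 'dq': array([-3.92948218e-05, -5.78880662e-04, -1.28222986e-04,  1.13539901e-04,
        2.14513123e-04, -2.88296510e-04]), 'effort': array([ 2.29700081e-04, -3.93697250e+01, -3.70170879e+01, -1.33702706e-04,
        7.11031607e-03, -4.51980341e-06]), 'tool_pos': array([0.16467983, 0.60264059, 0.40347551]), 'tool_rot': array([-1.01151683,  1.32545929,  1.00983336]), 'contact_force': array([-0.47900567, -0.39490091, -0.16335315]), 'wrist_torque': array([0.00147802, 0.0322721 , 0.0242942 ]), 'opening': 0.08554484727457279}
scene {'fx': 615.9658354762488, 'fy': 615.9658354762488, 'cx': 316.4631466448931, 'cy': 232.60796313974726, 'position': array([1.58783213, 0.63316045, 0.92031487]), 'orientation': array([-1.2447742 , -2.09036615,  1.10231721])}
top {'fx': 468.5764007055669, 'fy': 468.5764007055669, 'cx': 318.5089661920126, 'cy': 238.96959109330362, 'position': array([0.42371009, 0.0629184 , 1.04103867]), 'orientation': array([-2.13243173,  2.18321752, -0.11165609])}
wrist {'fx': 431.970733457234, 'fy': 431.970733457234, 'cx': 326.80756420980055, 'cy': 248.7009567988063, 'position': array([0.09720339, 0.62080844, 0.37281763]), 'orientation': array([2.31159665, 1.76502686, 0.24713034])}
```

View pics/scene0.png

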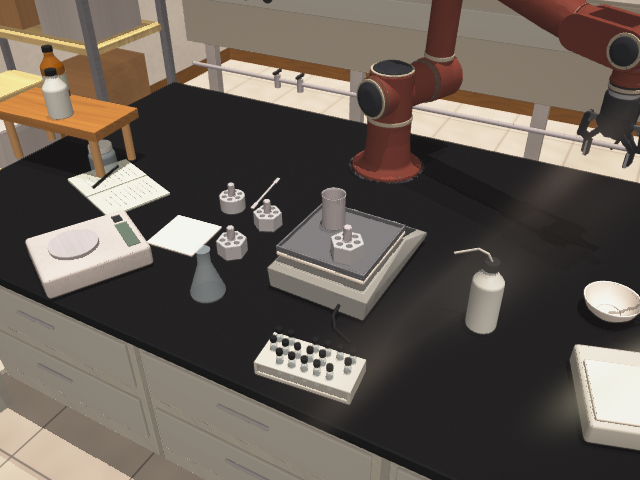

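View pics/top0.png

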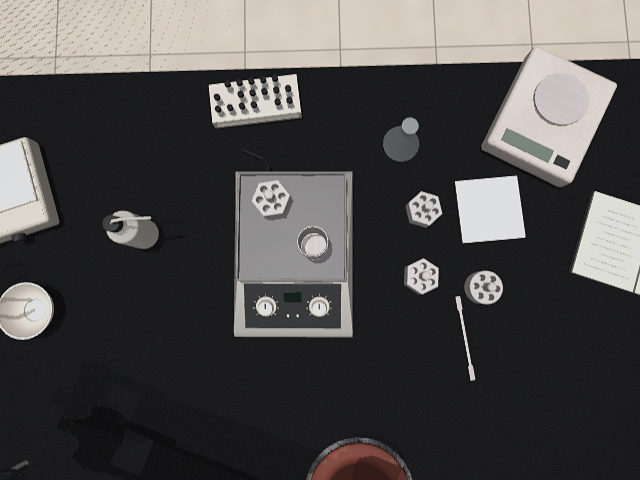

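View pics/wrist0.png

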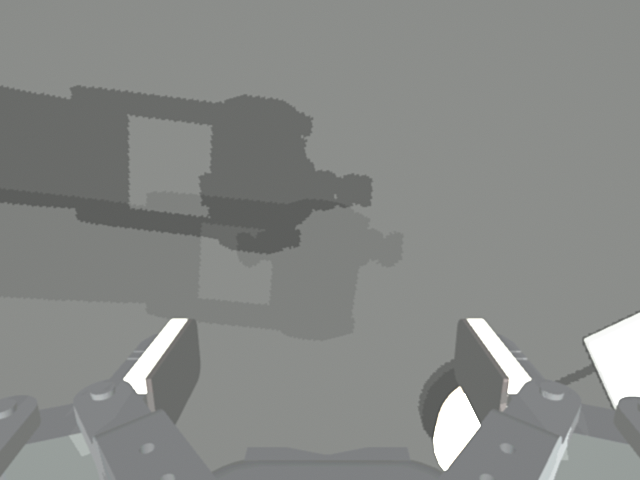

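```bash
cat > h.py <<'E'
from station import *
import cv2,numpy as np
from scipy.spatial.transform import Rotation as R
def cloud(c,d):
    v,u=np.mgrid[0:480,0:640]
    P=np.stack([(u-c['cx'])/c['fx']*d,(v-c['cy'])/c['fy']*d,d],-1)
    return P@R.from_rotvec(c['orientation']).as_matrix().T+c['position']
def hexfit(P,dz=0):
    "P: Nx2 points of the top face outline region; fit hex centre+yaw by minAreaRect-like support search"
    h=cv2.convexHull(P.astype(np.float32))[:,0]
    best=None
    for a in np.radians(np.arange(0,60,0.5)):
        n=np.stack([[np.cos(a+k*np.pi/3),np.sin(a+k*np.pi/3)] for k in range(3)])
        s=h@n.T; w=s.max(0)-s.min(0); mid=(s.max(0)+s.min(0))/2
        c=np.linalg.lstsq(n,mid,rcond=None)[0]
        if best is None or w.sum()<best[0]: best=(w.sum(),np.degrees(a),c,w)
    return best
E
python3 - <<'E'
from h import *
c=get_calibration("top"); im,d=get_image("top"); P=cloud(c,d)
np.save("pics/P0.npy",P)
for q in ["block_1_center","round_block_center","beaker_center","tile_top","carrier","flask","wash_bottle","spatula"]:
    r=[]
    try: r=masks_of("top",q)
    except Exception as e: print(q,e)
    for m in r[:4]:
        if m['p']<.2: continue
        Q=P[m['region']]; u,v=map(int,m['centre'])
        zs=np.percentile(Q[:,2],[1,50,99])
        print(q,round(m['p'],2),[u,v],m['region'].sum(),'med',np.median(Q,0).round(3),'z',zs.round(3))
        if 'block' in q:
            zt=zs[1]; 
            F=Q[abs(Q[:,2]-zt)<.006][:,:2]; b=hexfit(F); print('   hex',b[1],b[2].round(4),b[3].round(4))
            S=Q[Q[:,2]>zt+.028]; print('   stud',len(S),S.mean(0).round(4) if len(S) else '')
    r=tip_of("top",q)
    print('  tips',q,[(round(m['p'],2),np.round(m['centre'],1)) for m in r[:4]])
E
```

```text
block_1_center 0.76 [272, 197] 1119 med [0.606 0.16  0.149] z [0.11  0.149 0.187]
   hex 7.499999999999999 [0.6095 0.1625] [0.0664 0.066  0.0658]
   stud 82 [0.6043 0.1597 0.2056]
  tips block_1_center [(0.69, array([267.4, 196.2]))]
round_block_center 0.64 [482, 286] 987 med [ 0.428 -0.273  0.04 ] z [0.003 0.04  0.079]
   hex 58.5 [ 0.4279 -0.2776] [0.0684 0.0671 0.0675]
   stud 76 [ 0.4281 -0.2601  0.127 ]
  tips round_block_center [(0.63, array([486.3, 288. ]))]
beaker_center 0.87 [311, 246] 770 med [0.523 0.083 0.115] z [0.11  0.115 0.197]
  tips beaker_center [(0.73, array([314. , 244.5])), (0.37, array([491.8, 208.1]))]
tile_top 0.69 [492, 209] 3875 med [ 0.6   -0.309  0.007] z [0.003 0.007 0.012]
tile_top 0.53 [294, 259] 17711 med [0.486 0.122 0.108] z [0.032 0.108 0.122]
  tips tile_top [(0.82, array([490.7, 207.5]))]
carrier 0.61 [404, 140] 1183 med [ 0.743 -0.111  0.052] z [0.002 0.052 0.126]
carrier 0.56 [293, 257] 17615 med [0.486 0.122 0.108] z [0.032 0.108 0.122]
  tips carrier [(0.63, array([291.8, 224.7]))]
flask 0.77 [404, 139] 1071 med [ 0.743 -0.11   0.054] z [0.009 0.054 0.126]
  tips flask [(0.82, array([401.5, 144.1]))]
wash_bottle 0.84 [128, 228] 1591 med [0.559 0.445 0.125] z [0.001 0.125 0.193]
wash_bottle 0.31 [422, 274] 968 med [ 0.454 -0.143  0.04 ] z [-0.     0.04   0.079]
  tips wash_bottle [(0.9, array([140.8, 233.3]))]
spatula 0.7 [466, 354] 174 med [ 0.28  -0.244  0.005] z [0.002 0.005 0.01 ]
  tips spatula [(0.64, array([463.3, 337.3]))]
```

```bash
cat > seg.py <<'E'
from h import *
def blobs(P,z0,z1,minpx=15):
    m=((P[...,2]>z0)&(P[...,2]<z1)).astype(np.uint8)
    n,l,s,ce=cv2.connectedComponentsWithStats(m)
    return [(P[l==i],ce[i].round(1),s[i,4]) for i in range(1,n) if s[i,4]>=minpx]
E
python3 - <<'E'
from seg import *
P=np.load("pics/P0.npy")
print("carrier tops")
for Q,ce,a in blobs(P,.143,.156,300):
    b=hexfit(Q[:,:2]);print(ce,a,'hex',b[1],b[2].round(4),b[3].round(4),np.median(Q[:,2]))
print("bench tops")
for Q,ce,a in blobs(P,.034,.046,300):
    b=hexfit(Q[:,:2]);print(ce,a,'hex',b[1],b[2].round(4),b[3].round(4),np.median(Q[:,2]))
print("studs bench")
for Q,ce,a in blobs(P,.071,.082,15): print(ce,a,Q.mean(0).round(4),np.ptp(Q,axis=0).round(3))
print("studs carrier, beaker lip")
for z in [(.178,.190),(.190,.200)]:
  for Q,ce,a in blobs(P,*z,12): print(ce,a,Q.mean(0).round(4),((Q.max(0)+Q.min(0))/2).round(4),np.ptp(Q,axis=0).round(3))
print('floor/rim')
for z in [(.105,.1125),(.114,.123),(.004,.009)]:
  for Q,ce,a in blobs(P,*z,300):
    r=cv2.minAreaRect(Q[:,:2].astype(np.float32));print(z,ce,a,r,np.median(Q[:,2]))
E
```

```text
carrier tops
[270.6 197.6] 663 hex 7.0 [0.6096 0.1627] [0.0668 0.0665 0.0658] 0.14980059051740746
bench tops
[254.6  98.9] 2257 hex 5.5 [0.8604 0.2084] [0.0916 0.2143 0.2144] 0.036793804313387746
[ 33.9 200.7] 419 hex 16.5 [0.655  0.7023] [0.2136 0.1025 0.2001] 0.04012075259886627
[424.6 207.8] 552 hex 40.5 [ 0.6014 -0.1594] [0.0658 0.0669 0.0667] 0.040794133523586296
[421.8 275.4] 568 hex 25.0 [ 0.455 -0.147] [0.0658 0.067  0.0663] 0.04114181797592742
[485.  286.6] 609 hex 18.5 [ 0.4284 -0.2792] [0.0692 0.0704 0.0698] 0.04125691973155332
[ 15.7 310.4] 518 hex 26.0 [0.4015 0.7008] [0.1184 0.1084 0.1173] 0.04098998408908083
[294.1 330.4] 936 hex 0.0 [0.3505 0.129 ] [0.0338 0.2287 0.2294] 0.04147871086457405
studs bench
[561.   98.3] 1896 [ 0.8247 -0.4538  0.0733] [0.115 0.115 0.008]
[274.2  76.4] 15 [0.8918 0.1597 0.0721] [0.009 0.011 0.002]
[238.   80.8] 15 [0.8838 0.2383 0.0724] [0.013 0.011 0.003]
[287.4  86.4] 20 [0.8682 0.1315 0.072 ] [0.012 0.011 0.003]
[253.3 102.2] 15 [0.8347 0.2056 0.072 ] [0.01  0.011 0.002]
[403.3 136.8] 79 [ 0.7476 -0.1131  0.0765] [0.037 0.038 0.011]
[304
[... 1132 characters left out ...]
60423350334167), 88.44271087646484) 0.10985105391709649
(0.114, 0.123) [289.8 225.6] 901 ((0.5582790970802307, 0.12541422247886658), (0.21796244382858276, 0.21740001440048218), 88.60929870605469) 0.11950847726425906
(0.004, 0.009) [489.6 208.6] 3052 ((0.60195392370224, -0.3100012540817261), (0.14334015548229218, 0.14585919678211212), 4.289346218109131) 0.0068439070261969714
(0.004, 0.009) [606.2 234.2] 1588 ((0.5253662467002869, -0.5720371603965759), (0.14116381108760834, 0.1943860948085785), 69.95997619628906) 0.007869544087559355
(0.004, 0.009) [ 34.2 309.1] 366 ((0.40224575996398926, 0.6979406476020813), (0.05711262300610542, 0.054886043071746826), 55.963653564453125) 0.006319452135283843
```

```bash
python3 - <<'E'
import cv2
im=cv2.imread("pics/top0.png")
cv2.imwrite("pics/top0c.png",cv2.resize(im[150:320,220:520],(800,453),interpolation=cv2.INTER_CUBIC))
im=cv2.imread("pics/scene0.png")
cv2.imwrite("pics/scene0c.png",cv2.resize(im[150:320,140:440],(800,453),interpolation=cv2.INTER_CUBIC))
E
```

```text
(no output)
```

View pics/top0c.png

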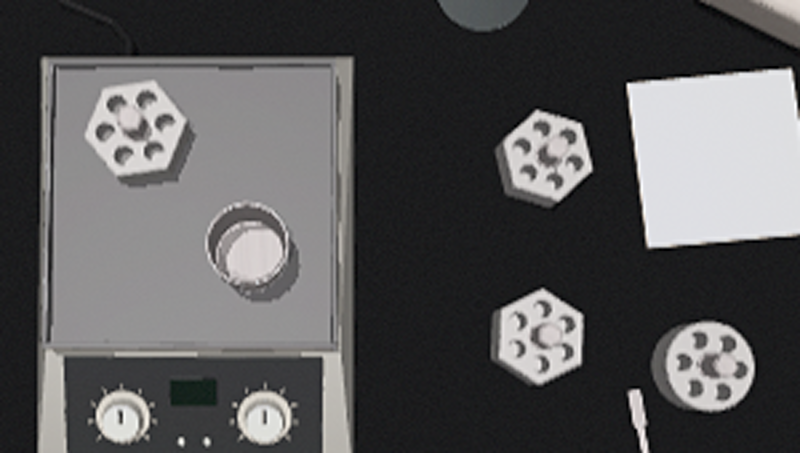

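View pics/scene0c.png

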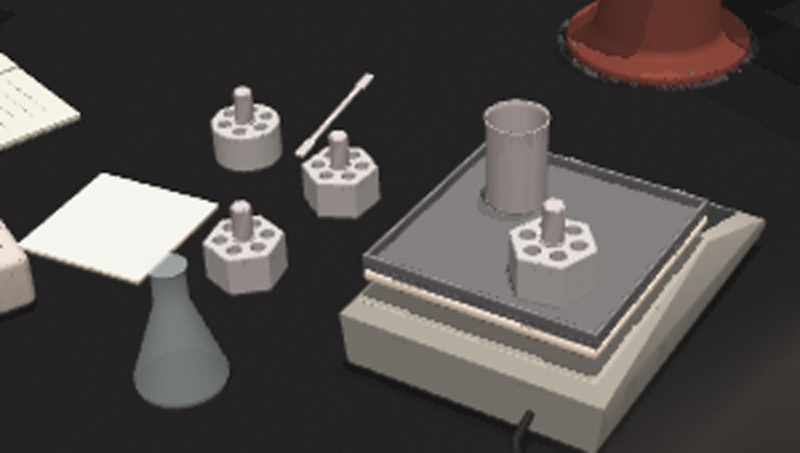

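```bash
cat > go.py <<'E'
import sys
from h import *
def state():
    o=get_obs(); M=R.from_rotvec(o['tool_rot']).as_matrix()
    g=o['tool_pos']+.155*M[:,0]; yaw=np.degrees(np.arctan2(M[1,2],M[0,2]))
    return o,M,g,yaw
def rel(x,y,z,yawt=None,sym=60):
    o,M,g,yaw=state()
    print('t',round(o['t'],2),'q',o['q'].round(2),'grasp',g.round(4),'yaw',round(yaw,2),'xdir',M[:,0].round(3),'open',round(o['opening'],4),'F',o['contact_force'].round(1))
    if yawt is not None:
        dy=(yawt-yaw+sym/2)%sym-sym/2
        # tilt fix
        a=np.cross(M[:,0],[0,0,-1.])
        print('turn units',(np.array([a[0],a[1],np.radians(dy)])/.1).round(3), 'alt', [(np.radians(dy+k*sym)/.1).round(2) for k in (-2,-1,1,2)])
    print('shift units total',((np.array([x,y,z])-g)/.02).round(3))
if __name__=="__main__":
    a=list(map(float,sys.argv[1:])); rel(*a)
E
python3 go.py .518 .0825 .25 7 60
```

```text
t 1.0 q [ 1.18  0.05  1.61 -0.    1.48 -0.12] grasp [0.1648 0.6029 0.2497] yaw 74.71 xdir [ 0.  0. -1.] open 0.0854 F [ 0.4  0.4 -0.3]
turn units [-0.     0.    -1.346] alt [np.float64(-22.29), np.float64(-11.82), np.float64(9.13), np.float64(19.6)]
shift units total [ 1.7661e+01 -2.6019e+01  1.4000e-02]
```

Emit:
carry_out([
  [[0,0,0],[0.7,-1,0],1],
  [[0,0,0],[0.7,-1,0],1],
  [[0,0,0],[0.7,-1,0],1],
  [[0,0,0],[0.7,-1,0],1],
  [[0,0,0],[0.7,-1,0],1],
  [[0,0,0],[0.7,-1,0],1],
  [[0,0,0],[0.7,-1,0],1],
  [[0,0,0],[0.7,-1,0],1],
])

```text
t: 1.8
tool_pos: [0.2783, 0.4387, 0.405]
tool_rot: [-1.014, 1.32, 1.015]
contact_force: [-0.2, 0.7, 0.2]
opening: 0.0856
```

Emit:
carry_out([
  [[0,0,0],[0.7,-1,0],1],
  [[0,0,0],[0.7,-1,0],1],
  [[0,0,0],[0.7,-1,0],1],
  [[0,0,0],[0.7,-1,0],1],
  [[0,0,0],[0.7,-1,0],1],
  [[0,0,0],[0.7,-1,0],1],
  [[0,0,0],[0.7,-1,0],1],
  [[0,0,0],[0.7,-1,0],1],
])

```text
t: 2.6
tool_pos: [0.3937, 0.2713, 0.4063]
tool_rot: [-1.014, 1.316, 1.015]
contact_force: [0.3, 0.3, -0.8]
opening: 0.0854
```

```bash
python3 go.py .518 .0825 .165 74 180
```

```text
t 2.6 q [ 0.45 -0.31  1.94  0.    1.51 -0.86] grasp [0.3942 0.2718 0.2513] yaw 75.08 xdir [ 0.004  0.003 -1.   ] open 0.0854 F [ 0.3  0.3 -0.8]
turn units [-0.035  0.037 -0.188] alt [np.float64(-63.02), np.float64(-31.6), np.float64(31.23), np.float64(62.64)]
shift units total [ 6.189 -9.465 -4.316]
```

Emit:
carry_out([
  [[0,0,0],[0.7,-1,0],1],
  [[0,0,0],[0.7,-1,0],1],
  [[0,0,0],[0.7,-1,0],1],
  [[0,0,0],[0.6,-1,0],1],
  [[0,0,0],[0.6,-1,0],1],
  [[0,0,0],[0.6,-1,0],1],
  [[0,0,0],[0.6,-1,0],1],
  [[0,0,0],[0.6,-1,0],1],
])

```text
t: 3.4
tool_pos: [0.499, 0.1037, 0.4078]
tool_rot: [-1.014, 1.313, 1.013]
contact_force: [0.1, -0.5, -0.1]
opening: 0.0858
```

Emit:
carry_out([
  [[0,0,0],[0.6,-0.8,0],1],
  [[0,0,0],[0.4,-0.4,0],1],
  [[0,0,0],[0,0,0],1],
])

```text
t: 3.7
tool_pos: [0.5206, 0.0766, 0.4081]
tool_rot: [-1.012, 1.314, 1.01]
contact_force: [0.1, 0.6, 0.4]
opening: 0.0851
```

```bash
python3 go.py .518 .0825 .165 74 180
```

```text
t 3.7 q [ 0.   -0.19  1.84  0.    1.49 -1.3 ] grasp [0.5219 0.0773 0.2531] yaw 74.83 xdir [ 0.008  0.004 -1.   ] open 0.0851 F [0.1 0.6 0.4]
turn units [-0.044  0.079 -0.145] alt [np.float64(-62.98), np.float64(-31.56), np.float64(31.27), np.float64(62.69)]
shift units total [-0.193  0.262 -4.403]
```

Emit:
carry_out([
  [[-0.04,0.08,0],[-0.2,0.25,-0.5],1],
  [[0,0,0],[0,0,-1],1],
  [[0,0,0],[0,0,-1],1],
  [[0,0,0],[0,0,-1],1],
  [[0,0,0],[0,0,-0.8],1],
  [[0,0,0],[0,0,0],1],
])

```text
t: 4.3
tool_pos: [0.512, 0.0877, 0.3165]
tool_rot: [-1.013, 1.323, 1.021]
contact_force: [0.7, 0.5, 1.0]
opening: 0.0852
```

```bash
python3 go.py .518 .0825 .165 74 180
```

```text
t 4.3 q [ 0.03 -0.13  1.94  0.    1.33 -1.29] grasp [0.5113 0.088  0.1615] yaw 75.18 xdir [-0.005  0.002 -1.   ] open 0.0852 F [0.7 0.5 1. ]
turn units [-0.02  -0.045 -0.206] alt [np.float64(-63.04), np.float64(-31.62), np.float64(31.21), np.float64(62.63)]
shift units total [ 0.337 -0.277  0.175]
```

Emit:
carry_out([
  [[0,0,-0.1],[0.3,-0.25,0.15],1],
  [[0,0,0],[0,0,0],1],
  [[0,0,0],[0,0,0],0.5],
  [[0,0,0],[0,0,0],0.3],
  [[0,0,0],[0,0,0],0.3],
  [[0,0,0],[0,0,0],0.3],
  [[0,0,0],[0,0,0],0.3],
], squeeze=25)

```text
t: 5.0
tool_pos: [0.5185, 0.084, 0.3231]
tool_rot: [-1.008, 1.322, 1.011]
contact_force: [-0.4, -0.2, -1.6]
opening: 0.0522
```

```bash
python3 go.py .518 .0825 .165 74 180
```

```text
t 5.0 q [ 0.02 -0.12  1.92  0.    1.34 -1.29] grasp [0.5185 0.0844 0.1681] yaw 74.68 xdir [ 0.     0.002 -1.   ] open 0.0522 F [-0.4 -0.2 -1.6]
turn units [-0.024  0.    -0.118] alt [np.float64(-62.95), np.float64(-31.53), np.float64(31.3), np.float64(62.71)]
shift units total [-0.023 -0.095 -0.157]
```

Emit:
carry_out([
  [[0,0,0],[0,0,0.5],0.3],
  [[0,0,0],[0,0,1],0.3],
  [[0,0,0],[0,0,1],0.3],
  [[0,0,0],[0,0,0.6],0.3],
  [[0,0,0],[0,0,0],0.3],
])

```text
t: 5.5
tool_pos: [0.5177, 0.0839, 0.388]
tool_rot: [-1.007, 1.324, 1.013]
contact_force: [0.6, 0.3, -0.9]
opening: 0.0525
```

```bash
python3 go.py .602 -.31 .067 74 180; python3 - <<'E'
from station import *
import cv2
cv2.imwrite("pics/s1.png",get_image("scene")[0][100:340,100:500])
E
```

```text
t 5.5 q [ 0.02 -0.18  1.86  0.    1.46 -1.29] grasp [0.5174 0.0843 0.233 ] yaw 74.66 xdir [-0.002  0.003 -1.   ] open 0.0525 F [ 0.6  0.3 -0.9]
turn units [-0.026 -0.021 -0.116] alt [np.float64(-62.95), np.float64(-31.53), np.float64(31.3), np.float64(62.72)]
shift units total [  4.231 -19.717  -8.302]
```

View pics/s1.png

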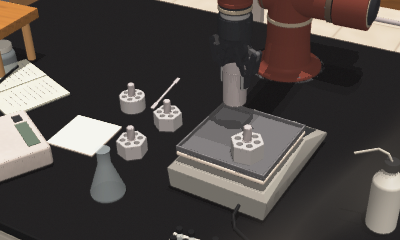

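Emit:
carry_out([
  [[0,0,0],[0.2,-1,0],0.3],
  [[0,0,0],[0.2,-1,0],0.3],
  [[0,0,0],[0.2,-1,0],0.3],
  [[0,0,0],[0.2,-1,0],0.3],
  [[0,0,0],[0.2,-1,0],0.3],
  [[0,0,0],[0.2,-1,0],0.3],
  [[0,0,0],[0.2,-1,0],0.3],
  [[0,0,0],[0.2,-1,0],0.3],
])

```text
t: 6.35
tool_pos: [0.5477, -0.0794, 0.377]
tool_rot: [-1.002, 1.333, 1.028]
contact_force: [0.1, -0.2, -0.3]
opening: 0.0524
```

Emit:
carry_out([
  [[0,0,0],[0.2,-1,0],0.3],
  [[0,0,0],[0.2,-1,0],0.3],
  [[0,0,0],[0.2,-1,0],0.3],
  [[0,0,0],[0.2,-1,0],0.3],
  [[0,0,0],[0.2,-1,0],0.3],
  [[0,0,0],[0.2,-1,0],0.3],
  [[0,0,0],[0.2,-1,0],0.3],
  [[0,0,0],[0.2,-1,0],0.3],
])

```text
t: 7.15
tool_pos: [0.5792, -0.2475, 0.367]
tool_rot: [-0.992, 1.34, 1.04]
contact_force: [-0.1, -0.1, -0.9]
opening: 0.0521
```

```bash
python3 go.py .602 -.31 .067 74 180
```

```text
t 7.15 q [-0.52  0.1   1.63 -0.    1.45 -1.83] grasp [ 0.5744 -0.2456  0.2121] yaw 74.94 xdir [-0.031  0.012 -0.999] open 0.0521 F [-0.1 -0.1 -0.9]
turn units [-0.122 -0.311 -0.165] alt [np.float64(-63.0), np.float64(-31.58), np.float64(31.25), np.float64(62.67)]
shift units total [ 1.382 -3.221 -7.256]
```

Emit:
carry_out([
  [[-0.1,-0.25,0],[0.3,-1,0],0.3],
  [[0,-0.05,0],[0.3,-1,0],0.3],
  [[0,0,0],[0.3,-0.8,-0.5],0.3],
  [[0,0,0],[0,0,-1],0.3],
  [[0,0,0],[0,0,-1],0.3],
  [[0,0,0],[0,0,-1],0.3],
  [[0,0,0],[0,0,-1],0.3],
  [[0,0,0],[0,0,-0.5],0.3],
])

```text
t: 7.95
tool_pos: [0.6008, -0.3182, 0.2671]
tool_rot: [-1.021, 1.316, 0.996]
contact_force: [0.3, -0.6, -1.7]
opening: 0.0523
```

```bash
sed -i "s/np.array(\[x,y,z\])-g)/np.array([x,y,z+.155])-o['tool_pos'])/" go.py; python3 go.py .602 -.31 .067 74 180
```

```text
t 7.95 q [-0.6   0.29  1.59  0.    1.25 -1.9 ] grasp [ 0.6032 -0.3194  0.1122] yaw 74.67 xdir [ 0.015 -0.008 -1.   ] open 0.0523 F [ 0.3 -0.6 -1.7]
turn units [ 0.076  0.153 -0.116] alt [np.float64(-62.95), np.float64(-31.53), np.float64(31.3), np.float64(62.72)]
shift units total [ 0.06   0.412 -2.257]
```

Emit:
carry_out([
  [[0.08,0.15,0],[0.05,0.4,-0.5],0.3],
  [[0,0,0],[0,0,-0.6],0.3],
  [[0,0,0],[0,0,-0.5],0.3],
  [[0,0,0],[0,0,-0.2],0.3],
  [[0,0,0],[0,0,0],0.3],
])

```text
t: 8.45
tool_pos: [0.6025, -0.3106, 0.2283]
tool_rot: [-1.01, 1.323, 1.01]
contact_force: [-0.5, -0.8, -1.1]
opening: 0.0524
```

```bash
python3 go.py .602 -.31 .067 74 180
```

```text
t 8.45 q [-0.59  0.33  1.61  0.    1.21 -1.89] grasp [ 0.6025 -0.3105  0.0733] yaw 74.68 xdir [ 0.     0.001 -1.   ] open 0.0524 F [-0.5 -0.8 -1.1]
turn units [-0.007  0.    -0.119] alt [np.float64(-62.95), np.float64(-31.53), np.float64(31.3), np.float64(62.71)]
shift units total [-0.026  0.03  -0.313]
```

Emit:
carry_out([
  [[0,0,0],[0,0,-0.15],0.3],
  [[0,0,0],[0,0,-0.15],0.3],
  [[0,0,0],[0,0,-0.1],0.3],
  [[0,0,0],[0,0,0],0.3],
])

```text
t: 8.85
tool_pos: [0.6032, -0.3111, 0.2218]
tool_rot: [-1.012, 1.322, 1.007]
contact_force: [-0.1, 0.3, -1.7]
opening: 0.0525
```

```bash
python3 go.py .602 -.31 .067 74 180
```

```text
t 8.85 q [-0.59  0.34  1.61  0.    1.19 -1.89] grasp [ 0.6037 -0.3113  0.0668] yaw 74.69 xdir [ 0.003 -0.001 -1.   ] open 0.0525 F [-0.1  0.3 -1.7]
turn units [ 0.014  0.031 -0.12 ] alt [np.float64(-62.95), np.float64(-31.54), np.float64(31.3), np.float64(62.71)]
shift units total [-0.06   0.053  0.011]
```

Emit:
carry_out([
  [[0,0,0],[0,0,-0.1],0.3],
  [[0,0,0],[0,0,-0.1],0.3],
  [[0,0,0],[0,0,0],0.3],
])

```text
t: 9.15
tool_pos: [0.6038, -0.3114, 0.2199]
tool_rot: [-1.014, 1.321, 1.006]
contact_force: [-0.1, 0.5, -1.3]
opening: 0.0523
```

Emit:
carry_out([
  [[0,0,0],[0,0,-0.08],0.3],
  [[0,0,0],[0,0,0],0.3],
])

```text
t: 9.35
tool_pos: [0.6042, -0.3117, 0.2198]
tool_rot: [-1.015, 1.321, 1.004]
contact_force: [-0.5, -0.2, -1.2]
opening: 0.0522
```

Emit:
carry_out([
  [[0,0,0],[0,0,0],0.7],
  [[0,0,0],[0,0,0],1],
  [[0,0,0],[0,0,0],1],
  [[0,0,0],[0,0,0.8],1],
  [[0,0,0],[0,0,1],1],
  [[0,0,0],[0,0,1],1],
  [[0,0,0],[0,0,1],1],
  [[0,0,0],[0,0,1],1],
])

```text
t: 10.15
tool_pos: [0.6029, -0.3108, 0.318]
tool_rot: [-1.011, 1.323, 1.009]
contact_force: [0.2, -0.5, -0.1]
opening: 0.0854
```

```bash
python3 go.py .6012 -.159 .16 40.5; python3 - <<'E'
from station import *
import cv2
cv2.imwrite("pics/s2.png",get_image("scene")[0][100:340,100:500])
E
```

```text
t 10.15 q [-0.59  0.24  1.56  0.    1.35 -1.89] grasp [ 0.6031 -0.3108  0.163 ] yaw 74.68 xdir [ 0.001 -0.    -1.   ] open 0.0854 F [ 0.2 -0.5 -0.1]
turn units [0.    0.014 4.506] alt [np.float64(-16.44), np.float64(-5.97), np.float64(14.98), np.float64(25.45)]
shift units total [-0.085  7.592 -0.15 ]
```

View pics/s2.png

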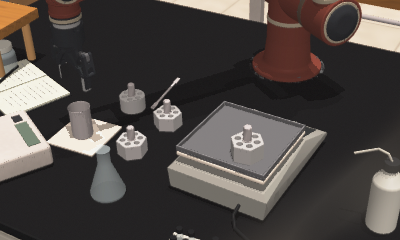

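Emit:
carry_out([
  [[0,0,0.6],[0,1,0.1],1],
  [[0,0,0.6],[0,1,0],0.7],
  [[0,0,0.6],[0,1,0],0.5],
  [[0,0,0.6],[0,1,0],0.5],
  [[0,0,0.6],[0,1,0],0.5],
  [[0,0,0.6],[0,1,0],0.5],
  [[0,0,0.5],[0,1,0],0.5],
  [[0,0,0.3],[0,0.3,0],0.5],
])

```text
t: 11.0
tool_pos: [0.604, -0.1622, 0.3339]
tool_rot: [-1.361, 1.103, 1.327]
contact_force: [-0.5, -0.9, -0.9]
opening: 0.0427
```

Emit:
carry_out([
  [[0,0,0],[0,0,0],0.5],
])

```text
t: 11.1
tool_pos: [0.604, -0.1617, 0.3343]
tool_rot: [-1.362, 1.102, 1.327]
contact_force: [-0.0, -1.1, -0.4]
opening: 0.0429
```

```bash
python3 go.py .6012 -.159 .062 40.5; python3 - <<'E'
from station import *
import cv2
cv2.imwrite("pics/w1.png",get_image("wrist")[0])
E
```

```text
t 11.1 q [-0.38  0.1   1.68  0.    1.34 -2.14] grasp [ 0.6075 -0.1624  0.1793] yaw 100.84 xdir [ 0.023 -0.004 -1.   ] open 0.0429 F [-0.  -1.1 -0.4]
turn units [ 0.043  0.227 -0.059] alt [np.float64(-21.0), np.float64(-10.53), np.float64(10.41), np.float64(20.89)]
shift units total [-0.141  0.135 -5.865]
```

View pics/w1.png

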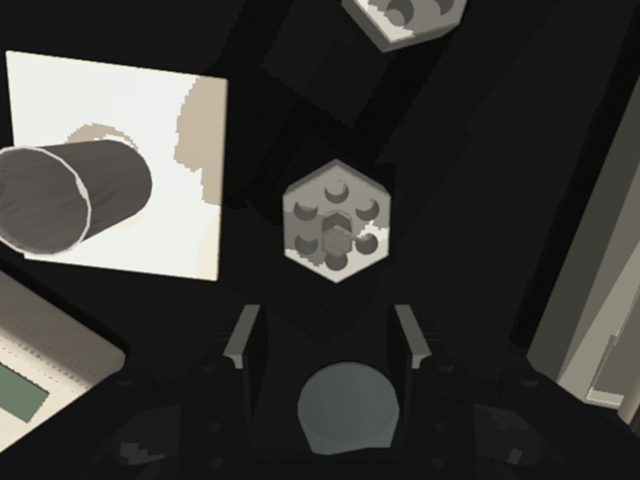

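Emit:
carry_out([
  [[0.04,0.22,0],[-0.15,0.15,-0.6],0.5],
  [[0,0,0],[0,0,-1],0.5],
  [[0,0,0],[0,0,-1],0.5],
  [[0,0,0],[0,0,-1],0.5],
  [[0,0,0],[0,0,-0.8],0.5],
  [[0,0,0],[0,0,0],0.5],
])

```text
t: 11.75
tool_pos: [0.5992, -0.163, 0.2403]
tool_rot: [-1.338, 1.123, 1.345]
contact_force: [-0.2, 0.3, -0.3]
opening: 0.043
```

```bash
python3 go.py .6012 -.159 .062 40.5
```

```text
t 11.75 q [-0.38  0.2   1.74 -0.    1.21 -2.13] grasp [ 0.5984 -0.1631  0.0853] yaw 100.32 xdir [-0.005 -0.001 -1.   ] open 0.043 F [-0.2  0.3 -0.3]
turn units [ 0.005 -0.051  0.032] alt [np.float64(-20.91), np.float64(-10.44), np.float64(10.5), np.float64(20.98)]
shift units total [ 0.099  0.201 -1.166]
```

Emit:
carry_out([
  [[0,0,0],[0.1,0.2,-0.2],0.5],
  [[0,0,0],[0,0,-0.6],0.5],
  [[0,0,0],[0,0,-0.3],0.5],
  [[0,0,0],[0,0,0],0.5],
])

```text
t: 12.15
tool_pos: [0.602, -0.1595, 0.218]
tool_rot: [-1.339, 1.123, 1.342]
contact_force: [0.2, 0.3, 1.1]
opening: 0.0427
```

```bash
python3 go.py .6012 -.159 .062 40.5
```

```text
t 12.15 q [-0.38  0.23  1.75 -0.    1.17 -2.13] grasp [ 0.6015 -0.1598  0.063 ] yaw 100.25 xdir [-0.003 -0.001 -1.   ] open 0.0427 F [0.2 0.3 1.1]
turn units [ 0.014 -0.034  0.044] alt [np.float64(-20.9), np.float64(-10.43), np.float64(10.52), np.float64(20.99)]
shift units total [-0.042  0.027 -0.05 ]
```

Emit:
carry_out([
  [[0,0,0],[0,0,0],0.2],
  [[0,0,0],[0,0,0],0],
  [[0,0,0],[0,0,0],0],
  [[0,0,0],[0,0,0],0],
  [[0,0,0],[0,0,0],0],
], squeeze=70)

```text
t: 12.65
tool_pos: [0.6022, -0.1593, 0.2185]
tool_rot: [-1.339, 1.122, 1.341]
contact_force: [0.4, 0.2, -2.4]
opening: 0.0158
```

```bash
python3 go.py .6012 -.159 .24 40.5
```

```text
t 12.65 q [-0.38  0.23  1.75 -0.    1.17 -2.13] grasp [ 0.6018 -0.1595  0.0635] yaw 100.26 xdir [-0.002 -0.001 -1.   ] open 0.0158 F [ 0.4  0.2 -2.4]
turn units [ 0.013 -0.025  0.042] alt [np.float64(-20.9), np.float64(-10.43), np.float64(10.51), np.float64(20.99)]
shift units total [-0.05   0.015  8.823]
```

Emit:
carry_out([
  [[0,0,0],[0,0,0.5],0],
  [[0,0,0],[0,0,1],0],
  [[0,0,0],[0,0,1],0],
  [[0,0,0],[0,0,1],0],
  [[0,0,0],[0,0,1],0],
  [[0,0,0],[0,0,1],0],
  [[0,0,0],[0,0,1],0],
  [[0,0,0],[0,0.3,1],0],
])

```text
t: 13.45
tool_pos: [0.5983, -0.1525, 0.3704]
tool_rot: [-1.329, 1.128, 1.353]
contact_force: [0.5, 0.5, -3.6]
opening: 0.0158
```

Emit:
carry_out([
  [[0,0,-0.4],[-0.2,1,0.5],0],
  [[0,0,-0.5],[-0.2,1,0.1],0],
  [[0,0,-0.5],[-0.2,1,0.05],0],
  [[0,0,-0.5],[-0.2,1,0.05],0],
  [[0,0,-0.5],[-0.2,1,0.05],0],
  [[0,0,-0.5],[-0.2,1,0.05],0],
  [[0,0,-0.5],[-0.2,1,0.05],0],
  [[0,0,-0.5],[-0.2,1,0.05],0],
])

```text
t: 14.25
tool_pos: [0.5636, 0.011, 0.3981]
tool_rot: [-1.032, 1.313, 1.042]
contact_force: [0.6, -0.9, -3.3]
opening: 0.0155
```

```bash
python3 go.py .538 .1537 .24 67
```

```text
t 14.25 q [-0.11 -0.09  1.76  0.    1.47 -1.45] grasp [0.5627 0.0115 0.2431] yaw 76.68 xdir [-0.006  0.003 -1.   ] open 0.0155 F [ 0.6 -0.9 -3.3]
turn units [-0.027 -0.061 -1.689] alt [np.float64(-22.63), np.float64(-12.16), np.float64(8.78), np.float64(19.25)]
shift units total [-1.282  7.133 -0.157]
```

Emit:
carry_out([
  [[0,0,-0.3],[-0.2,1,0],0],
  [[0,0,-0.3],[-0.2,1,0],0],
  [[0,0,-0.3],[-0.2,1,0],0],
  [[0,0,-0.3],[-0.2,1,0],0],
  [[0,0,-0.3],[-0.2,1,0],0],
  [[0,0,-0.2],[-0.2,1,0],0],
  [[0,0,0],[-0.1,0.8,0],0],
  [[0,0,0],[0,0,0],0],
])

```text
t: 15.05
tool_pos: [0.5328, 0.1543, 0.4012]
tool_rot: [-0.899, 1.378, 0.909]
contact_force: [0.1, -0.4, -3.6]
opening: 0.0157
```

```bash
python3 go.py .538 .1537 .18 67; python3 - <<'E'
from station import *
import cv2
cv2.imwrite("pics/w2.png",get_image("wrist")[0])
E
```

```text
t 15.05 q [ 0.15 -0.11  1.78  0.    1.48 -1.02] grasp [0.5319 0.1549 0.2462] yaw 66.61 xdir [-0.006  0.004 -1.   ] open 0.0157 F [ 0.1 -0.4 -3.6]
turn units [-0.038 -0.059  0.068] alt [np.float64(-20.88), np.float64(-10.4), np.float64(10.54), np.float64(21.01)]
shift units total [ 0.258 -0.028 -3.312]
```

View pics/w2.png

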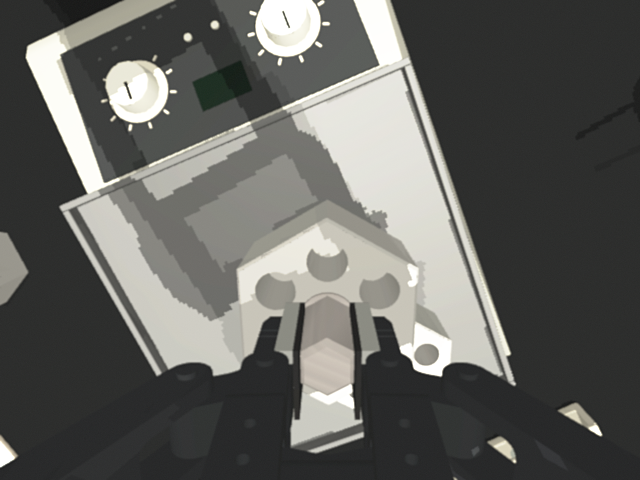

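Emit:
carry_out([
  [[-0.04,-0.06,0.07],[0.2,0,-0.6],0],
  [[0,0,0],[0,0,-0.8],0],
  [[0,0,0],[0,0,-0.8],0],
  [[0,0,0],[0,0,-0.5],0],
  [[0,0,0],[0,0,0],0],
])

```text
t: 15.6
tool_pos: [0.537, 0.1503, 0.3411]
tool_rot: [-0.908, 1.378, 0.905]
contact_force: [-0.8, -0.8, -4.1]
opening: 0.0157
```

```bash
python3 go.py .538 .1537 .1725 67
```

```text
t 15.6 q [ 0.14 -0.06  1.83 -0.    1.37 -1.03] grasp [0.5367 0.1498 0.1861] yaw 66.81 xdir [-0.002 -0.003 -1.   ] open 0.0157 F [-0.8 -0.8 -4.1]
turn units [ 0.034 -0.02   0.034] alt [np.float64(-20.91), np.float64(-10.44), np.float64(10.51), np.float64(20.98)]
shift units total [ 0.049  0.17  -0.682]
```

Emit:
carry_out([
  [[0.03,0,0.03],[0.05,0.17,-0.2],0],
  [[0,0,0],[0,0,-0.2],0],
  [[0,0,0],[0,0,-0.15],0],
  [[0,0,0],[0,0,-0.1],0],
  [[0,0,0],[0,0,0],0],
])

```text
t: 16.1
tool_pos: [0.5387, 0.1535, 0.3278]
tool_rot: [-0.908, 1.374, 0.908]
contact_force: [0.4, -0.3, -3.2]
opening: 0.0159
```

```bash
python3 go.py .538 .1537 .1725 67
```

```text
t 16.1 q [ 0.14 -0.04  1.84  0.    1.35 -1.02] grasp [0.5387 0.1535 0.1728] yaw 66.94 xdir [-0.001 -0.    -1.   ] open 0.0159 F [ 0.4 -0.3 -3.2]
turn units [ 0.    -0.005  0.01 ] alt [np.float64(-20.93), np.float64(-10.46), np.float64(10.48), np.float64(20.95)]
shift units total [-0.037  0.012 -0.017]
```

Emit:
carry_out([
  [[0,0,0],[0,0,-0.1],0],
  [[0,0,0],[0,0,-0.1],0],
  [[0,0,0],[0,0,0],0],
])

```text
t: 16.4
tool_pos: [0.5394, 0.1537, 0.3281]
tool_rot: [-0.909, 1.371, 0.907]
contact_force: [0.3, -0.6, -2.4]
opening: 0.0154
```

```bash
python3 go.py .538 .1537 .1725 67; python3 - <<'E'
from seg import *
im,d=get_image("top"); P=cloud(get_calibration("top"),d); cv2.imwrite("pics/t3.png",cv2.resize(im[160:300,220:440],(800,509)))
for Q,ce,a in blobs(P,.143,.156,100):
    b=hexfit(Q[:,:2]);print(ce,a,'hex',b[1],b[2].round(4),b[3].round(4))
E
```

```text
t 16.4 q [ 0.15 -0.04  1.84 -0.    1.34 -1.02] grasp [0.5397 0.1537 0.1731] yaw 66.96 xdir [ 0.002 -0.    -1.   ] open 0.0154 F [ 0.3 -0.6 -2.4]
turn units [0.001 0.02  0.007] alt [np.float64(-20.94), np.float64(-10.47), np.float64(10.48), np.float64(20.95)]
shift units total [-0.068 -0.002 -0.03 ]
[276.6 246.9] 127 hex 8.0 [0.5144 0.1519] [0.0144 0.0443 0.038 ]
```

View pics/t3.png

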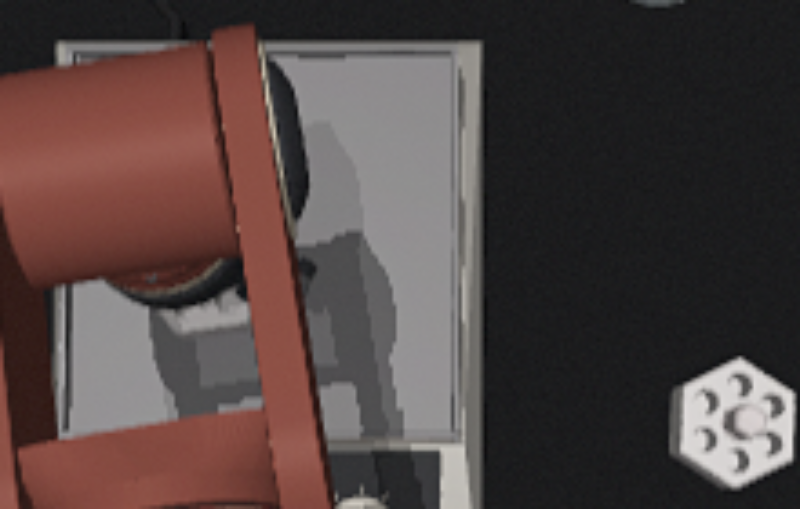

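Emit:
carry_out([
  [[0,0,0],[0.15,0.02,-0.03],0],
  [[0,0,0],[0.15,0.02,-0.03],0],
  [[0,0,0],[0,0,0],0],
])

```text
t: 16.75
tool_pos: [0.5451, 0.1546, 0.3275]
tool_rot: [-0.908, 1.376, 0.909]
contact_force: [-0.6, -0.3, -2.9]
opening: 0.0158
```

Emit:
carry_out([
  [[0,0,0],[0.12,0.02,0],0],
  [[0,0,0],[0,0,0],0],
])

```text
t: 16.95
tool_pos: [0.5473, 0.155, 0.3275]
tool_rot: [-0.907, 1.379, 0.911]
contact_force: [-0.0, -0.8, -1.4]
opening: 0.0157
```

```bash
python3 go.py .5445 .1545 .1725 67; python3 - <<'E'
from station import *
import cv2
im=get_image("scene")[0]
cv2.imwrite("pics/s4.png",cv2.resize(im[190:290,270:430],(800,500),interpolation=cv2.INTER_CUBIC))
cv2.imwrite("pics/w4.png",get_image("wrist")[0])
E
```

```text
t 16.95 q [ 0.15 -0.02  1.82 -0.    1.35 -1.02] grasp [0.5464 0.1547 0.1725] yaw 66.96 xdir [-0.006 -0.002 -1.   ] open 0.0157 F [-0.  -0.8 -1.4]
turn units [ 0.015 -0.062  0.008] alt [np.float64(-20.94), np.float64(-10.46), np.float64(10.48), np.float64(20.95)]
shift units total [-0.141 -0.024  0.002]
```

View pics/s4.png

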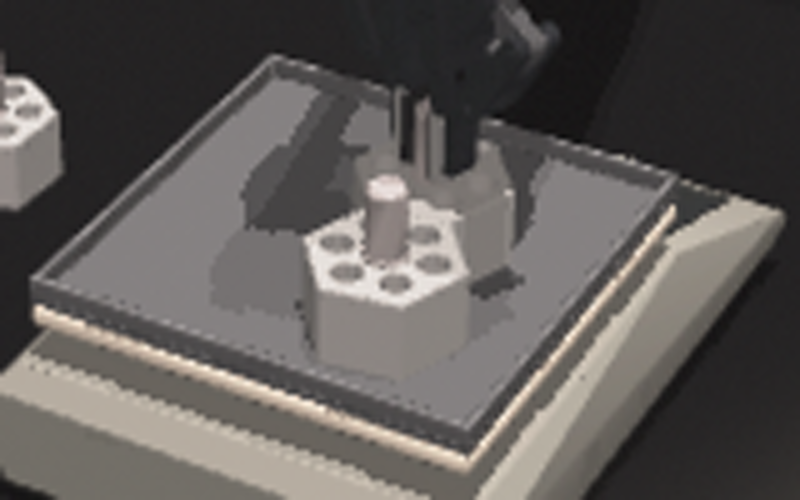

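View pics/w4.png

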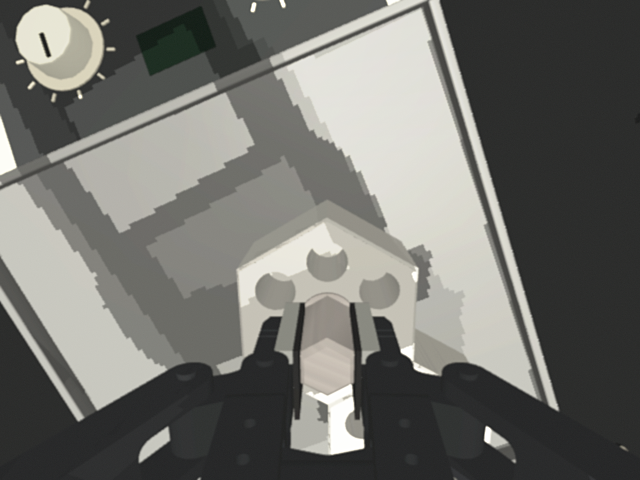

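Emit:
carry_out([
  [[0,0,0],[0,0,0],0.25],
  [[0,0,0],[0,0,0],0.4],
  [[0,0,0],[0,0,0],0.4],
  [[0,0,0],[0,0,0.5],0.4],
  [[0,0,0],[0,0,1],0.4],
  [[0,0,0],[0,0,1],0.4],
  [[0,0,0],[-0.2,-1,1],0.4],
  [[0,0,0.3],[-0.2,-1,0],0.4],
])

```text
t: 17.85
tool_pos: [0.5404, 0.1158, 0.4046]
tool_rot: [-0.935, 1.358, 0.932]
contact_force: [-0.1, 0.4, 0.3]
opening: 0.034
```

Emit:
carry_out([
  [[0,0,0.4],[-0.3,-1,0],0.5],
  [[0,0,0.4],[-0.3,-1,0],0.5],
  [[0,0,0.4],[-0.3,-1,0],0.5],
  [[0,0,0.4],[-0.3,-1,0],0.5],
  [[0,0,0.4],[-0.3,-1,0],0.5],
  [[0,0,0.4],[-0.3,-1,0],0.5],
  [[0,0,0.4],[-0.3,-1,0],0.5],
  [[0,0,0.2],[-0.3,-1,0],0.5],
])

```text
t: 18.65
tool_pos: [0.4908, -0.05, 0.4166]
tool_rot: [-1.178, 1.216, 1.156]
contact_force: [0.3, -0.9, -0.7]
opening: 0.0427
```

```bash
python3 go.py .455 -.1468 .16 25; python3 - <<'E'
from seg import *
im,d=get_image("top"); P=cloud(get_calibration("top"),d); cv2.imwrite("pics/t5.png",cv2.resize(im[160:300,220:440],(800,509)))
for Q,ce,a in blobs(P,.143,.156,100):
    b=hexfit(Q[:,:2]);print(ce,a,'hex',b[1],b[2].round(4),b[3].round(4))
for Q,ce,a in blobs(P,.178,.190,30): print('stud',ce,a,Q.mean(0).round(4),((Q.max(0)+Q.min(0))/2).round(4))
E
```

```text
t 18.65 q [-0.25 -0.28  1.9   0.01  1.5  -1.77] grasp [ 0.4942 -0.0496  0.2617] yaw 86.97 xdir [ 0.021  0.002 -1.   ] open 0.0427 F [ 0.3 -0.9 -0.7]
turn units [-0.021  0.215 -0.344] alt [np.float64(-21.29), np.float64(-10.82), np.float64(10.13), np.float64(20.6)]
shift units total [-1.791 -4.842 -5.081]
[272.8 213.3] 1337 hex 7.0 [0.5791 0.1587] [0.1321 0.0995 0.0987]
stud [268.  192.3] 78 [0.6113 0.1626 0.1852] [0.6113 0.1627 0.184 ]
stud [134.8 217.8] 33 [0.5697 0.4113 0.1837] [0.5692 0.4105 0.1838]
stud [273.  226.9] 77 [0.546  0.1542 0.1852] [0.5468 0.1543 0.1837]
```

View pics/t5.png

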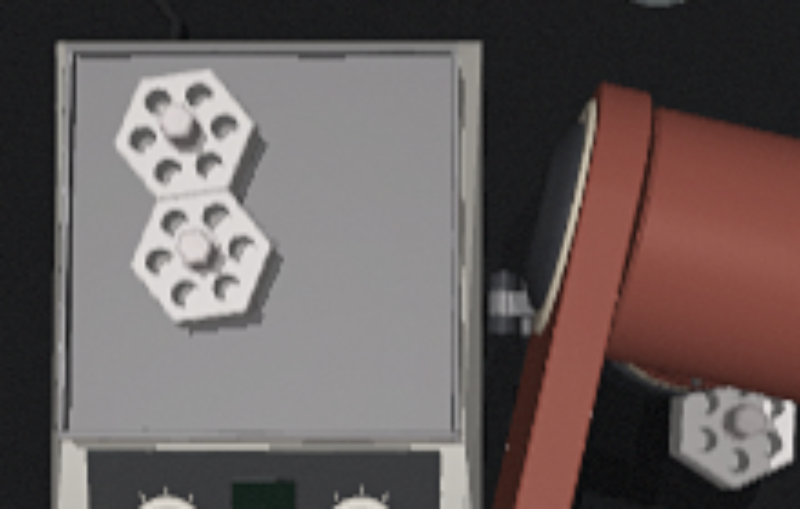

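Emit:
carry_out([
  [[0,0.2,-0.3],[-0.4,-1,-0.3],0.5],
  [[0,0,0],[-0.4,-1,-0.5],0.5],
  [[0,0,0],[-0.4,-1,-0.8],0.5],
  [[0,0,0],[-0.4,-1,-1],0.5],
  [[0,0,0],[-0.2,-0.7,-1],0.5],
  [[0,0,0],[0,0,-1],0.5],
  [[0,0,0],[0,0,0],0.5],
])

```text
t: 19.4
tool_pos: [0.4538, -0.1496, 0.331]
tool_rot: [-1.153, 1.242, 1.129]
contact_force: [0.3, -0.1, 0.1]
opening: 0.0425
```

```bash
python3 go.py .455 -.1468 .063 25; python3 - <<'E'
from station import *
import cv2
cv2.imwrite("pics/w6.png",get_image("wrist")[0])
E
```

```text
t 19.4 q [-0.47 -0.26  2.03  0.    1.36 -1.96] grasp [ 0.4562 -0.1504  0.176 ] yaw 84.85 xdir [ 0.016 -0.005 -1.   ] open 0.0425 F [ 0.3 -0.1  0.1]
turn units [0.052 0.156 0.026] alt [np.float64(-20.92), np.float64(-10.45), np.float64(10.5), np.float64(20.97)]
shift units total [ 0.061  0.14  -5.65 ]
```

View pics/w6.png

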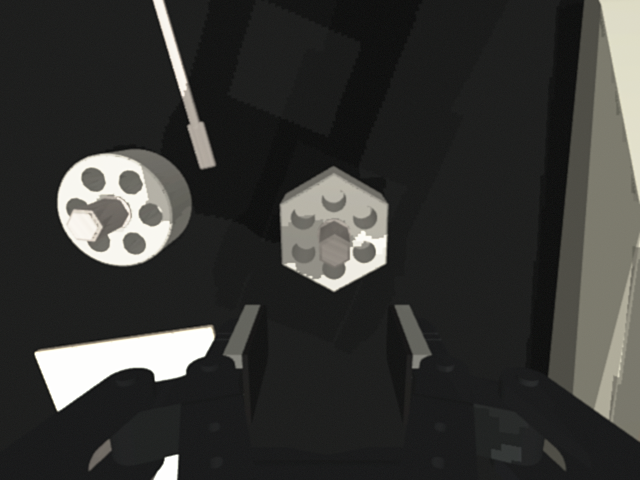

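Emit:
carry_out([
  [[0.05,0.15,0],[0.05,0.1,-0.6],0.5],
  [[0,0,0],[0,0,-1],0.5],
  [[0,0,0],[0,0,-1],0.5],
  [[0,0,0],[0,0,-1],0.5],
  [[0,0,0],[0,0,-0.6],0.5],
  [[0,0,0],[0,0,0],0.5],
])

```text
t: 20.05
tool_pos: [0.4593, -0.1461, 0.2534]
tool_rot: [-1.157, 1.243, 1.133]
contact_force: [0.2, -0.2, -0.5]
opening: 0.043
```

```bash
python3 go.py .455 -.1468 .063 25
```

```text
t 20.05 q [-0.46 -0.15  2.08  0.    1.2  -1.95] grasp [ 0.4614 -0.1472  0.0984] yaw 85.08 xdir [ 0.014 -0.007 -1.   ] open 0.043 F [ 0.2 -0.2 -0.5]
turn units [ 0.067  0.137 -0.014] alt [np.float64(-20.96), np.float64(-10.49), np.float64(10.46), np.float64(20.93)]
shift units total [-0.213 -0.034 -1.77 ]
```

Emit:
carry_out([
  [[0.07,0.14,0],[-0.2,-0.05,-0.4],0.5],
  [[0,0,0],[0,0,-0.7],0.5],
  [[0,0,0],[0,0,-0.5],0.5],
  [[0,0,0],[0,0,0],0.5],
])

```text
t: 20.45
tool_pos: [0.4562, -0.1473, 0.2217]
tool_rot: [-1.148, 1.247, 1.144]
contact_force: [0.1, 0.5, 0.9]
opening: 0.0427
```

```bash
python3 go.py .455 -.1468 .063 25
```

```text
t 20.45 q [-0.47 -0.11  2.09  0.    1.15 -1.95] grasp [ 0.4566 -0.1475  0.0667] yaw 85.12 xdir [ 0.003 -0.001 -1.   ] open 0.0427 F [0.1 0.5 0.9]
turn units [ 0.011  0.026 -0.021] alt [np.float64(-20.97), np.float64(-10.49), np.float64(10.45), np.float64(20.92)]
shift units total [-0.06   0.026 -0.186]
```

Emit:
carry_out([
  [[0,0.03,0],[-0.05,0.03,-0.18],0.5],
  [[0,0,0],[0,0,0],0.2],
  [[0,0,0],[0,0,0],0],
  [[0,0,0],[0,0,0],0],
  [[0,0,0],[0,0,0],0],
  [[0,0,0],[0,0,0],0],
])

```text
t: 21.05
tool_pos: [0.4553, -0.1467, 0.2182]
tool_rot: [-1.147, 1.249, 1.145]
contact_force: [0.8, 0.6, -2.6]
opening: 0.0157
```

```bash
python3 go.py .455 -.1468 .24 25
```

```text
t 21.05 q [-0.47 -0.1   2.1  -0.    1.15 -1.95] grasp [ 0.4553 -0.1469  0.0632] yaw 85.1 xdir [ 0.    -0.001 -1.   ] open 0.0157 F [ 0.8  0.6 -2.6]
turn units [ 0.01   0.001 -0.018] alt [np.float64(-20.96), np.float64(-10.49), np.float64(10.45), np.float64(20.93)]
shift units total [-1.60e-02 -4.00e-03  8.84e+00]
```

Emit:
carry_out([
  [[0,0,0],[0,0,0.5],0],
  [[0,0,0],[0,0,1],0],
  [[0,0,0],[0,0,1],0],
  [[0,0,0],[0,0,1],0],
  [[0,0,0],[0,0,1],0],
  [[0,0,0],[0,0,1],0],
  [[0,0,0],[0,0,1],0],
  [[0,0,0],[0.3,0.3,1],0],
])

```text
t: 21.85
tool_pos: [0.4564, -0.1388, 0.3688]
tool_rot: [-1.134, 1.257, 1.159]
contact_force: [0.2, -0.2, -4.2]
opening: 0.0155
```

Emit:
carry_out([
  [[0,0,-0.3],[0.6,1,0.8],0],
  [[0,0,-0.3],[0.6,1,0.4],0],
  [[0,0,-0.3],[0.6,1,0.1],0],
  [[0,0,-0.3],[0.6,1,0.1],0],
  [[0,0,-0.3],[0.6,1,0.1],0],
  [[0,0,-0.3],[0.6,1,0.1],0],
  [[0,0,-0.3],[0.6,1,0.1],0],
  [[0,0,-0.3],[0.6,1,0.1],0],
])

```text
t: 22.65
tool_pos: [0.5527, 0.0261, 0.4117]
tool_rot: [-0.946, 1.358, 0.964]
contact_force: [0.2, 0.2, -4.1]
opening: 0.0162
```

```bash
python3 go.py .587 .094 .24 67
```

```text
t 22.65 q [-0.09 -0.12  1.77  0.    1.5  -1.32] grasp [0.5509 0.0269 0.2567] yaw 70.46 xdir [-0.011  0.005 -1.   ] open 0.0162 F [ 0.2  0.2 -4.1]
turn units [-0.051 -0.113 -0.604] alt [np.float64(-21.55), np.float64(-11.08), np.float64(9.87), np.float64(20.34)]
shift units total [ 1.716  3.394 -0.835]
```

Emit:
carry_out([
  [[-0.05,-0.1,-0.2],[0.5,1,-0.2],0],
  [[0,0,-0.2],[0.5,1,-0.2],0],
  [[0,0,-0.2],[0.5,0.9,-0.2],0],
  [[0,0,0],[0.2,0.3,-0.2],0],
  [[0,0,0],[0,0,-0.3],0],
  [[0,0,0],[0,0,0],0],
])

```text
t: 23.25
tool_pos: [0.5869, 0.0946, 0.3883]
tool_rot: [-0.909, 1.378, 0.913]
contact_force: [-0.2, -0.6, -4.9]
opening: 0.0157
```

```bash
python3 go.py .587 .094 .1722 67
```

```text
t 23.25 q [ 0.03 -0.01  1.7  -0.    1.45 -1.14] grasp [0.586  0.0945 0.2333] yaw 67.1 xdir [-0.006 -0.001 -1.   ] open 0.0157 F [-0.2 -0.6 -4.9]
turn units [ 0.01  -0.057 -0.018] alt [np.float64(-20.96), np.float64(-10.49), np.float64(10.45), np.float64(20.93)]
shift units total [ 0.006 -0.031 -3.054]
```

Emit:
carry_out([
  [[0,-0.05,0],[0,-0.1,-0.5],0],
  [[0,0,0],[0,0,-0.5],0],
  [[0,0,0],[0,0,0],0],
])

```text
t: 23.55
tool_pos: [0.586, 0.0904, 0.3665]
tool_rot: [-0.909, 1.375, 0.908]
contact_force: [-0.2, 0.1, -4.2]
opening: 0.0157
```

```bash
python3 go.py .587 .094 .1722 67
```

```text
t 23.55 q [ 0.03  0.    1.73 -0.    1.41 -1.14] grasp [0.5858 0.0901 0.2115] yaw 66.98 xdir [-0.001 -0.002 -1.   ] open 0.0157 F [-0.2  0.1 -4.2]
turn units [ 0.019 -0.012  0.004] alt [np.float64(-20.94), np.float64(-10.47), np.float64(10.48), np.float64(20.95)]
shift units total [ 0.049  0.178 -1.963]
```

Emit:
carry_out([
  [[0.02,0,0],[0.05,0.1,-0.5],0],
  [[0,0,0],[0,0,-0.6],0],
  [[0,0,0],[0,0,-0.4],0],
  [[0,0,0],[0,0,-0.1],0],
  [[0,0,0],[0,0,0],0],
])

```text
t: 24.05
tool_pos: [0.5866, 0.0918, 0.3306]
tool_rot: [-0.906, 1.376, 0.909]
contact_force: [-0.5, -0.6, -3.4]
opening: 0.0159
```

```bash
python3 go.py .587 .094 .1722 67
```

```text
t 24.05 q [ 0.03  0.04  1.76  0.    1.35 -1.14] grasp [0.5862 0.0918 0.1756] yaw 66.91 xdir [-0.003  0.    -1.   ] open 0.0159 F [-0.5 -0.6 -3.4]
turn units [-0.002 -0.029  0.015] alt [np.float64(-20.93), np.float64(-10.46), np.float64(10.49), np.float64(20.96)]
shift units total [ 0.019  0.111 -0.172]
```

Emit:
carry_out([
  [[0,-0.03,0],[0,0.1,-0.1],0],
  [[0,0,0],[0,0,-0.1],0],
  [[0,0,0],[0,0,-0.05],0],
  [[0,0,0],[0,0,0],0],
])

```text
t: 24.45
tool_pos: [0.5872, 0.0942, 0.3276]
tool_rot: [-0.909, 1.371, 0.906]
contact_force: [0.1, 0.2, -4.0]
opening: 0.0158
```

```bash
python3 go.py .586 .102 .1722 67
```

```text
t 24.45 q [ 0.03  0.04  1.76  0.    1.34 -1.13] grasp [0.5877 0.0942 0.1726] yaw 66.93 xdir [ 0.003  0.    -1.   ] open 0.0158 F [ 0.1  0.2 -4. ]
turn units [-0.001  0.029  0.011] alt [np.float64(-20.93), np.float64(-10.46), np.float64(10.48), np.float64(20.96)]
shift units total [-0.06   0.391 -0.021]
```

Emit:
carry_out([
  [[0,0.03,0],[-0.05,0.15,-0.05],0],
  [[0,0,0],[-0.02,0.15,-0.03],0],
  [[0,0,0],[0,0.1,0],0],
  [[0,0,0],[0,0,0],0],
])

```text
t: 24.85
tool_pos: [0.5864, 0.1023, 0.3274]
tool_rot: [-0.91, 1.371, 0.905]
contact_force: [0.4, -1.6, -1.9]
opening: 0.0159
```

```bash
python3 go.py .586 .102 .1722 67
```

```text
t 24.85 q [ 0.05  0.04  1.76 -0.    1.34 -1.12] grasp [0.5869 0.1021 0.1724] yaw 66.94 xdir [ 0.004 -0.002 -1.   ] open 0.0159 F [ 0.4 -1.6 -1.9]
turn units [0.017 0.036 0.011] alt [np.float64(-20.93), np.float64(-10.46), np.float64(10.48), np.float64(20.96)]
shift units total [-0.018 -0.017 -0.008]
```

Emit:
carry_out([
  [[0,0.02,0],[-0.02,0.12,0],0],
  [[0,0,0],[-0.01,0.08,0],0],
  [[0,0,0],[0,0,0],0],
])

```text
t: 25.15
tool_pos: [0.5861, 0.105, 0.3274]
tool_rot: [-0.914, 1.376, 0.901]
contact_force: [1.1, -0.3, -3.0]
opening: 0.0158
```

Emit:
carry_out([
  [[0,0,0],[0,0,0],0.25],
  [[0,0,0],[0,0,0],0.4],
  [[0,0,0],[0,0,0],0.4],
  [[0,0,0],[0,0,0.5],0.4],
  [[0,0,0],[0,0,1],0.4],
  [[0,0,0],[0,0,1],0.4],
  [[0,0,0],[-0.2,-1,1],0.4],
  [[0,0,0],[-0.2,-1,0],0.4],
])

```text
t: 25.95
tool_pos: [0.5783, 0.0676, 0.4055]
tool_rot: [-0.915, 1.366, 0.905]
contact_force: [-0.1, -0.9, -0.3]
opening: 0.0345
```

Emit:
carry_out([
  [[0,0,0],[-0.3,-1,0],0.5],
  [[0,0,0],[-0.3,-1,0],0.5],
  [[0,0,0],[-0.3,-1,0],0.5],
  [[0,0,0],[-0.3,-1,0],0.5],
  [[0,0,0],[-0.3,-1,0],0.5],
  [[0,0,0],[-0.3,-1,0],0.5],
  [[0,0,0],[-0.3,-1,0],0.5],
  [[0,0,0],[0,0,0],0.5],
])

```text
t: 26.75
tool_pos: [0.5347, -0.078, 0.4183]
tool_rot: [-0.921, 1.352, 0.895]
contact_force: [0.7, 0.0, -0.3]
opening: 0.0429
```

```bash
python3 go.py .586 .102 .1722 67; python3 - <<'E'
from seg import *
im,d=get_image("top"); P=cloud(get_calibration("top"),d); cv2.imwrite("pics/t7.png",cv2.resize(im[160:300,220:440],(800,509)))
for Q,ce,a in blobs(P,.143,.156,100):
    b=hexfit(Q[:,:2]);print(ce,a,'hex',b[1],b[2].round(4),b[3].round(4))
S=[]
for Q,ce,a in blobs(P,.178,.190,30): print('stud',ce,a,Q.mean(0).round(4),((Q.max(0)+Q.min(0))/2).round(4)); S.append(Q[:,:2].mean(0))
S=[s for s in S if s[1]<.3]; print([np.linalg.norm(S[i]-S[j]).round(4) for i in range(len(S)) for j in range(i)])
im,d=get_image("scene"); cv2.imwrite("pics/s7.png",cv2.resize(im[140:300,140:440],(800,427),interpolation=cv2.INTER_CUBIC))
E
```

```text
t 26.75 q [-0.28 -0.17  1.8   0.    1.48 -1.46] grasp [ 0.5385 -0.0784  0.2634] yaw 67.16 xdir [ 0.025 -0.003 -1.   ] open 0.0429 F [ 0.7  0.  -0.3]
turn units [ 0.028  0.248 -0.028] alt [np.float64(-20.97), np.float64(-10.5), np.float64(10.44), np.float64(20.92)]
shift units total [ 2.567  8.999 -4.555]
[281.7 211.9] 1989 hex 38.0 [0.5808 0.1414] [0.1311 0.1323 0.1322]
stud [267.3 192.4] 79 [0.611  0.1639 0.1853] [0.6114 0.1646 0.184 ]
stud [300.3 204.8] 77 [0.586  0.103  0.1855] [0.5866 0.1028 0.1847]
stud [134.6 217.6] 43 [0.5699 0.4114 0.1842] [0.5701 0.4097 0.1841]
stud [272.2 227.1] 75 [0.5456 0.1556 0.1857] [0.5453 0.1552 0.1859]
[np.float64(0.0658), np.float64(0.0659), np.float64(0.0663)]
```

View pics/t7.png

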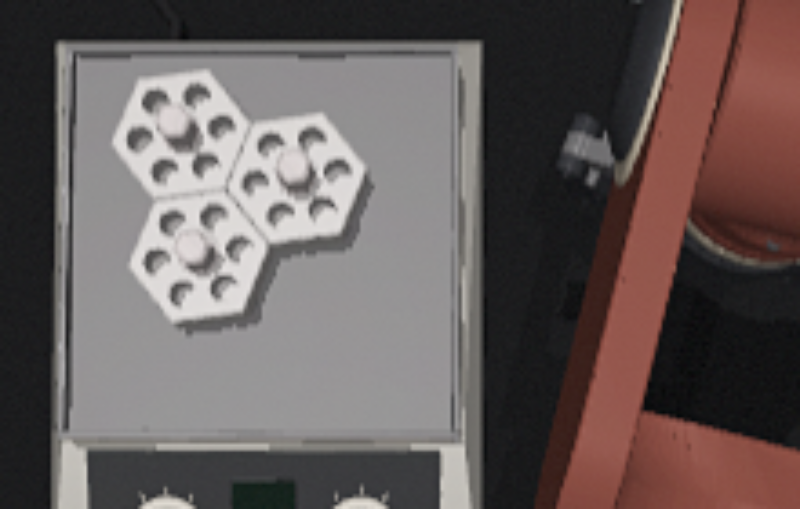

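View pics/s7.png

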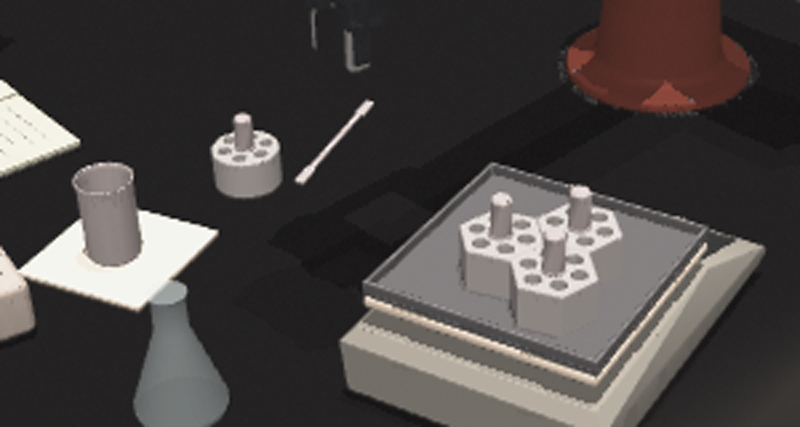

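```bash
python3 - <<'E'
from seg import *
im,d=get_image("top"); P=cloud(get_calibration("top"),d)
for Q,ce,a in blobs(P,.083,.095,10): print(ce,a,((Q.max(0)+Q.min(0))/2).round(4),np.ptp(Q,axis=0).round(3))
im,d=get_image("scene"); P=cloud(get_calibration("scene"),d)
for Q,ce,a in blobs(P,.084,.095,10): 
  if .45<Q[:,0].mean()<.75: print('scene lip',ce,a,((Q.max(0)+Q.min(0))/2).round(4),np.ptp(Q,axis=0).round(3))
for z in (.144,.152),: 
  for Q,ce,a in blobs(P,*z,30): print('scene block tops',ce,a,np.median(Q,0).round(4))
E
```

```text
[405.  135.3] 40 [ 0.7534 -0.1174  0.0891] [0.026 0.029 0.012]
[515.2 199.5] 78 [ 0.6029 -0.3286  0.0889] [0.049 0.024 0.012]
[140.2 233.6] 75 [0.5574 0.4485 0.0889] [0.052 0.037 0.012]
scene lip [ 11.6 132.7] 27 [ 0.501  -1.06    0.0892] [0.023 0.025 0.009]
scene lip [ 88.6 147.3] 11 [ 0.4645 -0.7662  0.0898] [0.023 0.029 0.01 ]
scene lip [178.3 207.7] 145 [ 0.6045 -0.3116  0.0896] [0.06  0.059 0.011]
scene lip [484.4 299.3] 139 [0.5792 0.4645 0.0895] [0.039 0.064 0.011]
scene block tops [204.2  30.5] 71 [-0.4764 -1.0437  0.1481]
scene block tops [349.1  55. ] 137 [-0.4766 -0.3748  0.1483]
scene block tops [427.5  68.3] 43 [-0.4756 -0.0538  0.1477]
scene block tops [555.7  90. ] 407 [-0.4761  0.3923  0.1478]
scene block tops [ 72.7 128. ] 329 [ 0.5053 -0.7621  0.1477]
scene block tops [392.5 129. ] 85 [0.0538 0.0347 0.1488]
scene block tops [343.8 233.7] 960 [0.5945 0.1518 0.1493]
scene block tops [489.5 273.2] 45 [0.5759 0.4658 0.1462]
```

Beaker lip centre is at (0.604, -0.312), so it stands within 3 mm of the tile centre. All block tops are level at about 149 mm. I'm handing the job in.

```bash
python3 -c "
from station import *
print(finish_job())"
```

```text
the job is handed in; nothing more can be done
None
```

I moved the beaker onto the white tile and loaded both loose hexagonal blocks into the carrier. Each was set down gripped by its stud and slid snug against its neighbours. I handed the job in at about 27 s of the 69 s allowed.

My last checks:
- **Blocks:** the stud-to-stud distances are 65.8, 65.9 and 66.3 mm (limit 68.5 mm). The pictures show all three face to face in a triangle. Their top faces read about 149 mm, which is right for lying flat on the carrier floor.
- **Carrier position:** by the top camera, the blocks sit within about 52 mm of the carrier centre along each side (limit 75 mm).
- **Beaker:** it is upright on the tile, with its lip centre within about 3 mm of the tile centre by the scene camera. The top camera saw only part of the lip, because the arm blocked the view, so I did not use that reading.
- **Round block, flask and spatula:** all three look undisturbed in the last scene picture, though I did not measure them again.
- **Wash bottle:** the arm's path stayed clear of it. It was outside that last picture, and I did not check it separately.

No check failed. The gripper was open and clear of everything at the end.

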